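Brush out the beaker and hold the brush over the catch pot

ROBOT

A 6-joint arm with a two-finger parallel gripper is mounted at the origin on a cart in front of the work surface, level with it; the furniture and walls round the work are solid. World frame = base frame: x ahead of the robot, y to its left, z up, the work surface at z = 0. Lengths are in m, angles in rad, forces in N, time in s.
With the tool pointing down it reaches from about 0.4 to 0.825 m from the base axis. Payload 7 kg.
Tool frame: the origin (TCP) lies midway between the tips of the shut fingers; the grasp point (between the pads) lies 19 mm behind it; z points along the fingers, y is the line along which they close (so a half turn about z gives the same grasp; the last joint's range is limited). The gripper opens to 88 mm and grips with 3 to 60 N. Pads are 19 mm wide; open, the fingers measure 130 mm over their backs; the gripper's body (78 mm by 193 mm) begins 47 mm behind the grasp point.
Start: joints at [1.409, 0.359, 0.012, 0, -1.224, -0.288], TCP at [0.293, 0.608, 0.227] pointing down, gripper open.
Joint ranges: [-3.07, 3.07], [-1.43, 2.12], [-1.02, 1.25], [-3.03, 1.67], [-3.05, -0], [-3.03, 3.03]. Speed limits (rad/s): [2.39, 2.39, 3.01, 3.14, 3.14, 3.14].

INTERFACE

Orientations are given as a rotation vector (axis times angle).
In Python, from plant import manip gives the robot as it stands.
- The arm moves only by the tool send_path, called as a command line: name --argument value ..., lists and objects as JSON in quotes. Schema: {"type":"object","properties":{"steps":{"type":"array","items":{"type":"array","prefixItems":[{"type":"array","items":{"type":"number"},"minItems":3,"maxItems":3},{"type":"array","items":{"type":"number"},"minItems":3,"maxItems":3}],"minItems":2,"maxItems":2},"minItems":1,"maxItems":5},"aperture":{"type":"number"},"only":{"type":"string"},"quiet":{"type":"boolean"},"lines":{"type":"string"}},"required":["steps"],"additionalProperties":false}. steps is a list of rows, 1 to 5 of them, each written [[dx, dy, dz], [rx, ry, rz]]: dx, dy, dz in units of 100 mm, then a rotation vector rx, ry, rz in units of 0.2 rad; each row is the pose to reach, as a shift and turn from the pose commanded when the call began, along the tool's axes at that moment; what a row does not reach only later rows make up. A row lasts 1/8 s, in which the tool goes at most 0.0625 m and 0.188 rad, less where a joint would pass 70% of its speed; a pose out of reach is approached as far as the arm can. aperture is the finger opening in m, set as the call begins (left out keeps the last). The fingers move at their own pace and stop on an object; the grip force is fixed at half the most. Time passes only in rows, so rows that do not move let the fingers close. The tool returns the time, the measured TCP pose, the force, the opening and the grip force at its end. only (a regular expression) keeps the lines of the reply that match it, lines (a string "A,B") keeps lines A to B, and quiet returns only ok. Input that does not fit is refused with a message, and nothing moves.
- manip.read_state(): the state, without advancing time (a new reading comes with each control period).
- manip.get_image(name): name is "side" or "top" or "wrist"; returns a dict with "image" (400x640x3 uint8, blue, green, red), "depth" (400x640 float32, m along the optical axis (not along the pixel's ray), 0 where there is no reading), "K" (3x3 intrinsics, pixels), "R" (3x3) and "t" (3): a world point X has camera coordinates R X + t; the wrist camera has in their place "hand_eye" (4x4, takes a point from camera to tool coordinates, whose origin is the TCP and whose axes are the flange's). Camera axes: x right, y down, z forward; pixel columns grow to the right and rows downward; lengths in m; the calibration is good to about 2 mm. A picture is of the moment at which its call begins: read the wrist's pose just before it.
- manip.finish_job(): hands the job in; it is judged then, once.
The state is a dict: "time_s": time; "joint_positions": joint angles; "dq": joint speeds; "effort": joint torques, N m; "tool_pos": TCP position; "eef_rot": TCP orientation; "force": force on the tool from outside, world axes, zero at the start; "moment": the same for the moment, N m; "gripper_width": finger opening in m; "gripper_force": force on a finger pad.
Only numpy, scipy, OpenCV 4.12 (cv2) and the standard library are available. Lean on these libraries where they do the work, as an engineer would, in place of code of your own. Each camera call takes 0.05 s, during which the arm holds its last target. There are 200 camera calls.

TASK

Take the bottle brush out of its holder and brush out the beaker gently: two full up-and-down strokes, the lower end of the brush going from close to the bottom of the beaker to near its rim each time. Then carry the brush over the bottles to the low catch pot and stop with it upright, centred over the open mouth and its lower end about 2 cm above the rim, not touching the pot; finish like that, still holding the brush still in the gripper. Leave the beaker, the pot, the bottles and the blower standing where they are.

Things in the scene. Friction and masses are not known exactly. Their poses are not given: they have to be found in the camera images.
- brush: Bottle brush, 160 mm, 50 g, loose, upright in the holder (handle up). From its lower end: pale rigid bristle head 30 mm in diameter, 60 mm long; 6 mm wire stem; wooden handle 18 mm in diameter (full width from 106 to 152 mm, top at 160 mm). Round about its long axis. Origin: centre of the lower end; z along the brush towards the handle.
- brush_grip (a point): Point on the brush's axis in the middle of the handle, 132 mm from the lower end; a good place to grip.
- holder: Grey brush holder, fixed to the worktop: round foot 76 mm in diameter and a tube 45 mm in outer, 37 mm in inner diameter, rim 75 mm above the worktop, inner floor 6 mm above it. The brush stands in it. Holder, beaker and pot stand in three places side by side, in any order, bystanders between. Origin: centre of the underside; z up.
- beaker: White beaker, loose, 200 g, 90 mm tall, outer diameter 66 to 68 mm, inner diameter about 58 mm at the bottom and 60 mm at the rim, inner floor 6 mm above its underside, small pouring lip that reaches to 41 mm from the axis. Taller than the pot. Origin: centre of its underside; z up.
- beaker_mouth (a point): Centre of the beaker's mouth, level with its rim, 90 mm above its underside.
- pot: Low steel catch pot, loose, 350 g, empty: 45 mm tall, 66 mm in outer (70 mm at the rolled rim) and 58 mm in inner diameter, on a flat foot 82 mm in diameter. Origin: centre of its underside; z up.
- pot_mouth (a point): Centre of the pot's mouth, 45 mm above its underside (the rolled rim rises 1 mm higher).
- xylene_bottle: Bystander: small white bottle with a black cap, 37 mm in diameter, 86 mm tall, loose. Origin: centre of its underside.
- air_blower: Bystander: blue rubber dust blower, 52 mm in diameter, 101 mm tall, loose, nozzle up. Origin: centre of its underside.
- stain_bottle: Bystander: small brown bottle with a black cap, 34 mm in diameter, 75 mm tall, loose. Origin: centre of its underside.
- stopper_jar: Bystander: clear glass jar with a glass stopper, 68 mm in diameter, 147 mm tall (the tallest thing between the places), loose. Origin: centre of its underside.

How it is judged:
On the way, in this order (a step that is already met when the one before it is completed fails the run):
1. the lower end of the brush is inside the beaker, within 25 mm of its inner floor (horizontal distance between brush and beaker below 0.03 m and z of brush in the frame of beaker below 0.031 m), for 0.05 s.
2. inside the beaker it is drawn up to more than 45 mm above the inner floor (horizontal distance between brush and beaker below 0.03 m and z of brush in the frame of beaker between 0.051 and 0.092 m), for 0.05 s.
3. it goes down again to within 25 mm of the inner floor (all of step 1), for 0.05 s.
4. and is drawn up again to more than 45 mm above the inner floor (all of step 2), for 0.05 s.
At the end, for the whole second after the job is handed in: The gripper holds the brush still and upright (within about 10 degrees), its lower end within 13 mm of the pot's axis and 5 to 40 mm above the pot's rim, the brush touching neither pot nor beaker; beaker, pot, bottles, jar and blower stand upright within 30 mm of where they were (contact force between brush and the fingers above 1 N and horizontal distance between brush and pot_mouth below 0.013 m and z of brush in the frame of pot_mouth between 0.005 and 0.04 m and angle between brush's own z axis and vertical below 0.17 rad and linear speed of brush below 0.02 m/s and angular speed of brush below 0.2 rad/s and contact force between each of brush, the arm, the fingers and pot below 0.05 N and contact force between brush and beaker below 0.05 N and angle between each of pot, beaker, xylene_bottle, air_blower, stain_bottle, stopper_jar's own z axis and vertical below 0.1 rad and distance of each of pot, beaker, xylene_bottle, air_blower, stain_bottle, stopper_jar from where it was at the start of the episode below 0.03 m); the arm keeps its last pose, push and grip.
It fails at once if the beaker is tipped over (more than 17 degrees) or pushed more than 40 mm (angle between beaker's own z axis and vertical above 0.3 rad or distance of beaker from where it was at the start of the episode above 0.04 m).
It fails at once if the catch pot is tipped or pushed more than 40 mm (angle between pot's own z axis and vertical above 0.3 rad or distance of pot from where it was at the start of the episode above 0.04 m).
It fails at once if a bottle, the jar or the blower is knocked over or pushed more than 40 mm (angle between any of xylene_bottle, air_blower, stain_bottle, stopper_jar's own z axis and vertical above 0.4 rad or distance of any of xylene_bottle, air_blower, stain_bottle, stopper_jar from where it was at the start of the episode above 0.04 m).
It fails at once if the brush presses on the beaker with more than 25 N (contact force between brush and beaker above 25 N).
It also fails if it takes over 51 s, if anything falls off the work surface, if the arm or the gripper's body presses on something with over 40 N, if the wrist force passes 120 N, or if a joint passes its speed limit or range.

## Working session

There is one attempt and no reset: what is moved stays moved. The work goes in short steps, Python scripts to look and compute and a tool call to move; the robot and the scene stay as the last step left them, time stands still between calls to the robot, and variables do not carry over. Pictures are saved under pics/ and viewed, at most 10 in all, crops included, and the job is handed in when it is done.

```bash
ls; mkdir -p pics; python3 - <<'E'
from plant import manip
import cv2
s=manip.read_state();print(s)
for n in("top","side"):
    d=manip.get_image(n);cv2.imwrite(f"pics/{n}0.png",d["image"]);print(n,d["K"],d["R"],d["t"])
E
```

```text
pics
plant.py
{'time_s': 0.0, 'joint_positions': array([ 1.40909682e+00,  3.59408141e-01,  1.10660733e-02, -3.57990618e-04,
       -1.22407041e+00, -2.88086637e-01]), 'dq': array([-0.0011689 ,  0.00025486, -0.0016479 ,  0.00012022, -0.00041813,
        0.00029371]), 'effort': array([-3.52921438e-05, -5.82721317e+01,  2.93046409e+01,  6.99689627e+00,
        6.71296104e-03, -1.71416482e-04]), 'tool_pos': array([0.293291  , 0.6074218 , 0.22561065]), 'eef_rot': array([ 3.06084519e+00, -7.00404011e-01, -3.67145764e-04]), 'force': array([-0.41213734, -0.14866212,  0.29543538]), 'moment': array([ 0.06429658, -0.00368078,  0.01607393]), 'gripper_force': 0.0, 'gripper_width': 0.08781026339040085}
top [[429.05838015   0.         322.44931691]
 [  0.         429.05838015 193.78359429]
 [  0.           0.           1.        ]] [[-0.01556337 -0.99959212 -0.02394521]
 [-0.98536188  0.01939902 -0.16936834]
 [ 0.16976377  0.02095876 -0.98526189]] [0.01850799 0.53035059 0.87086874]
side [[386.7181976    0.         312.47800051]
 [  0.         386.7181976  200.19048088]
 [  0.           0.           1.        ]] [[ 0.88322952 -0.46848553 -0.0206622 ]
 [-0.28075226 -0.49297871 -0.82349873]
 [ 0.37561121  0.73313935 -0.56694172]] [-0.43545902  0.22481234  0.72976564]
```
View pics/top0.png

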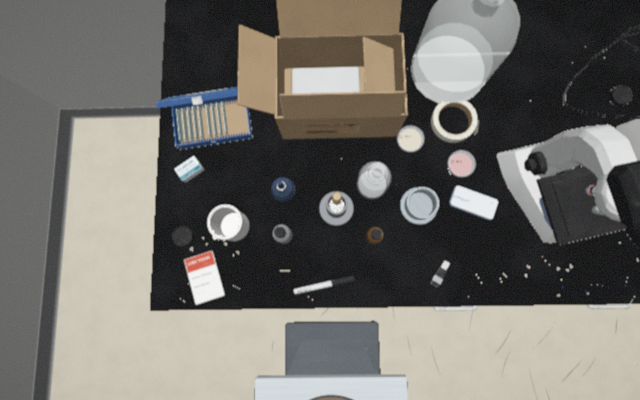

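View pics/side0.png

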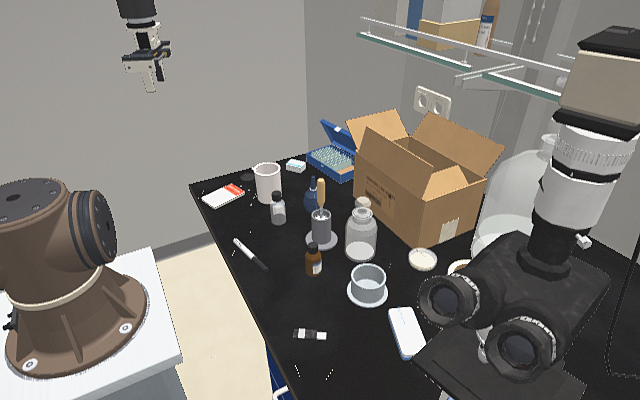

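The top view shows the beaker at about (228,223), the brush in its holder at (336,207) and the pot at (420,205). The bystanders are the blower (283,188), xylene bottle (282,233), jar (374,180) and stain bottle (375,234). In the side view the beaker is at (267,182), the brush at (320,200) and the pot at (367,283). Next I'll take depth points from both views.

```bash
cat > h.py <<'E'
import numpy as np, cv2
from plant import manip
def cloud(d):
    K,R,t=d["K"],d["R"],d["t"]; z=d["depth"]; v,u=np.indices(z.shape)
    c=np.stack([(u-K[0,2])/K[0,0]*z,(v-K[1,2])/K[1,1]*z,z],-1)
    P=(c-t)@R; P[z<=0]=np.nan; return P
def circ(p):
    A=np.c_[2*p,np.ones(len(p))]; s=np.linalg.lstsq(A,(p**2).sum(1),rcond=None)[0]
    return s[:2],np.sqrt(s[2]+s[0]**2+s[1]**2)
E
python3 - <<'E'
from h import *
boxes={"top":dict(beaker=(200,198,255,250),brush=(315,185,358,228),pot=(396,182,444,228),blower=(268,174,298,204),xyl=(270,220,294,246),jar=(355,158,394,202),stain=(364,224,386,246)),
"side":dict(beaker=(250,160,284,206),brush=(303,174,340,250),pot=(344,260,390,308),xyl=(268,188,288,226),stain=(302,240,324,278),blower=(302,174,318,215))}
tiles=[]
for n in boxes:
    d=manip.get_image(n);P=cloud(d)
    for k,(a,b,c,e) in boxes[n].items():
        p=P[b:e,a:c].reshape(-1,3);p=p[~np.isnan(p[:,0])]
        p=p[p[:,2]>.02]
        zt=np.percentile(p[:,2],98);q=p[p[:,2]>zt-.008]
        c0,r=circ(q[:,:2]);print(n,k,"ztop %.3f"%zt,"mean",q.mean(0).round(3),"mid",((q.min(0)+q.max(0))/2).round(3),"circ",c0.round(3),r.round(3),len(q))
        if k in("beaker","brush","pot"):
            cx,cy=(a+c)//2,(b+e)//2
            t=cv2.resize(d["image"][cy-40:cy+40,cx-32:cx+32],None,fx=4,fy=3.6,interpolation=cv2.INTER_CUBIC);tiles.append(t); print("  crop origin",cx-32,cy-40)
im=np.vstack([np.hstack(tiles[:3]),np.hstack(tiles[3:])]);cv2.imwrite("pics/crops.png",im);print(im.shape)
E
```

```text
top beaker ztop 0.093 mean [0.469 0.209 0.091] mid [0.471 0.208 0.091] circ [0.47  0.207] 0.032 300
  crop origin 195 184
top brush ztop 0.168 mean [ 0.505 -0.019  0.166] mid [ 0.505 -0.019  0.165] circ [ 0.505 -0.019] 0.006 62
  crop origin 304 166
top pot ztop 0.049 mean [ 0.509 -0.204  0.046] mid [ 0.508 -0.202  0.045] circ [ 0.508 -0.202] 0.031 249
  crop origin 388 165
top blower ztop 0.100 mean [0.546 0.095 0.1  ] mid [0.547 0.096 0.099] circ [0.546 0.095] 0.004 21
top xyl ztop 0.089 mean [0.448 0.097 0.086] mid [0.448 0.097 0.086] circ [0.448 0.097] 0.008 101
top jar ztop 0.148 mean [ 0.558 -0.1    0.145] mid [ 0.558 -0.1    0.144] circ [ 0.558 -0.1  ] 0.011 219
top stain ztop 0.077 mean [ 0.442 -0.1    0.075] mid [ 0.442 -0.1    0.075] circ [ 0.442 -0.1  ] 0.007 84
side beaker ztop 0.091 mean [0.464 0.184 0.087] mid [0.469 0.162 0.088] circ [0.464 0.163] 0.057 221
  crop origin 235 143
side brush ztop 0.163 mean [ 0.503 -0.025  0.162] mid [ 0.504 -0.023  0.161] circ [ 0.503 -0.023] 0.006 56
  crop origin 289 172
side pot ztop 0.047 mean [ 0.508 -0.205  0.044] mid [ 0.507 -0.205  0.043] circ [ 0.507 -0.205] 0.031 307
  crop origin 335 244
side xyl ztop 0.086 mean [0.446 0.092 0.084] mid [0.446 0.094 0.083] circ [0.446 0.094] 0.008 55
side stain ztop 0.075 mean [ 0.44  -0.104  0.073] mid [ 0.44  -0.101  0.072] circ [ 0.44  -0.102] 0.008 78
side blower ztop 0.151 mean [ 0.496 -0.021  0.156] mid [ 0.497 -0.02   0.155] circ [0.462 0.   ] 0.041 10
(576, 768, 3)
```

View pics/crops.png

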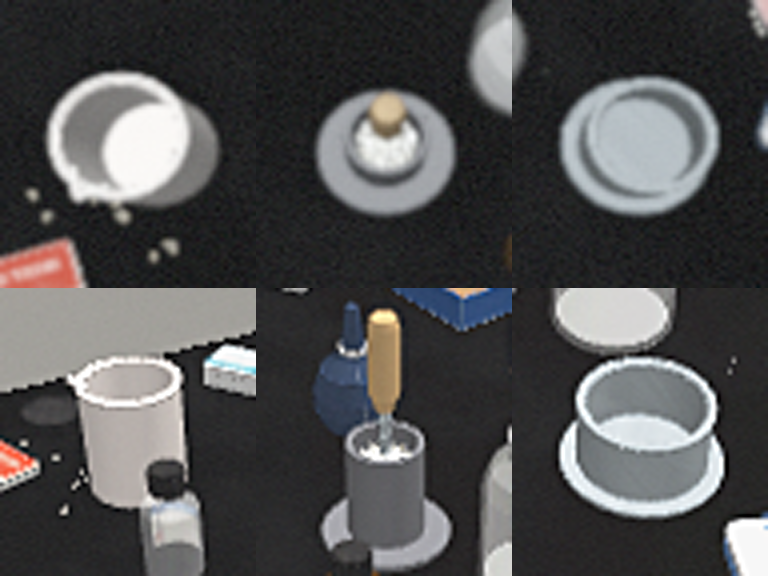

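Crops show, in full-picture pixels:

| Target | Top view | Side view |
|---|---|---|
| Beaker rim centre | (224.6,221.8) | (267.6,169.2) |
| Pot rim centre | (423,204) | (368.5,276.8) |
| Handle top | (337,195.7) | (321,179) |

The brush is upright and the beaker lip points toward the robot and left. Triangulating these gives a check on depth.

```bash
cat >> h.py <<'E'
def tool():
    from scipy.spatial.transform import Rotation as Ro
    s=manip.read_state(); return s,Ro.from_rotvec(s["eef_rot"])
def go(target,yaw=None):
    "shift in tool axes from measured pose to TCP target"
    s,R=tool(); print("t %.2f"%s["time_s"],"tcp",s["tool_pos"].round(4),"dz-axes",R.as_matrix().round(3).tolist()); print("shift",R.inv().apply(np.array(target)-s["tool_pos"]).round(4))
E
python3 - <<'E'
from h import *
d={n:manip.get_image(n) for n in("top","side")}
M=[d[n]["K"]@np.c_[d[n]["R"],d[n]["t"]] for n in d]
for k,a,b in(("beaker",(224.3,221.5),(267.3,168.9)),("pot",(422.8,203.6),(368.1,276.5)),("handle",(336.6,195.3),(320.7,178.7))):
    X=cv2.triangulatePoints(M[0],M[1],np.array(a,float),np.array(b,float)).ravel();X=X[:3]/X[3]
    pr=[(m@np.r_[X,1]) for m in M];print(k,X.round(4),[(p[:2]/p[2]).round(1).tolist() for p in pr])
P=cloud(d["side"])[174:212,300:340].reshape(-1,3)
for lo in(.10,.115,.13,.145):
    q=P[(P[:,2]>lo)&(P[:,2]<lo+.015)&(abs(P[:,0]-.505)<.02)&(abs(P[:,1]+.02)<.02)];print(lo,q.mean(0).round(4),len(q))
go((.505,-.021,.25))
E
```

```text
beaker [0.4709 0.2079 0.0871] [[224.4, 221.2], [267.0, 168.9]]
pot [ 0.5064 -0.2037  0.0432] [[423.0, 203.2], [367.6, 276.6]]
handle [ 0.5063 -0.0195  0.1668] [[336.6, 195.3], [320.7, 178.7]]
0.1 [ 0.5018 -0.0256  0.1083] 31
0.115 [ 0.5015 -0.0266  0.1225] 45
0.13 [ 0.5013 -0.0267  0.1376] 47
0.145 [ 0.5014 -0.027   0.153 ] 49
t 0.30 tcp [0.2935 0.6077 0.2262] dz-axes [[0.9, -0.435, -0.0], [-0.435, -0.9, -0.001], [0.0, 0.001, -1.0]]
shift [ 0.4639  0.4741 -0.0234]
```

Careful with the scale: shifts go in units of 100 mm and turns go in units of 0.2 rad. That gives: 0.21 m is 2.1, 0.2 m is 2.

send_path --steps '[[[0.4,0.42,0],[0,0,0]],[[0.8,0.84,0],[0,0,0]],[[1.2,1.26,0],[0,0,0]],[[1.6,1.68,0],[0,0,0]],[[2,2.1,0],[0,0,0]]]' --aperture 0.07

```text
time_s: 0.92
tool_pos: [0.3825, 0.33, 0.2268]
eef_rot: [-3.062, 0.7, -0.0]
force: [1.3, 0.4, 0.2]
gripper_width: 0.0697
gripper_force: 0.0
```

send_path --steps '[[[0.4,0.42,0],[0,0,0]],[[0.8,0.84,0],[0,0,0]],[[1.2,1.26,0],[0,0,0]],[[1.6,1.68,0],[0,0,0]],[[2,2.1,0],[0,0,0]]]'

```text
time_s: 1.55
tool_pos: [0.4714, 0.054, 0.2271]
eef_rot: [-3.062, 0.7, -0.001]
force: [0.6, 0.5, -0.4]
gripper_width: 0.0699
gripper_force: 0.0
```

```bash
python3 -c "
from h import *
go((.505,-.0202,.20))"
```

```text
t 1.55 tcp [0.4714 0.054  0.2271] dz-axes [[0.901, -0.434, 0.001], [-0.434, -0.901, 0.001], [0.001, -0.001, -1.0]]
shift [0.0624 0.0522 0.027 ]
```

send_path --steps '[[[0.3,0.26,0],[0,0,0]],[[0.6,0.5,0.1],[0,0,0]],[[0.62,0.52,0.2],[0,0,0]],[[0.62,0.52,0.2],[0,0,0]]]'

```text
time_s: 2.05
tool_pos: [0.5036, -0.0184, 0.2057]
eef_rot: [3.061, -0.702, -0.003]
force: [-0.2, -0.2, -0.3]
gripper_width: 0.0699
gripper_force: 0.0
```

```bash
python3 - <<'E'
from h import *
s,R=tool();d=manip.get_image("wrist");im=d["image"];cv2.imwrite("pics/w1.png",im)
H=d["hand_eye"];print(H.round(3).tolist(),d["K"].round(1).tolist())
z=d["depth"];v,u=np.indices(z.shape);K=d["K"]
c=np.stack([(u-K[0,2])/K[0,0]*z,(v-K[1,2])/K[1,1]*z,z],-1)
W=R.apply((c.reshape(-1,3)@H[:3,:3].T+H[:3,3]))+s["tool_pos"];W=W[z.ravel()>0]
q=W[(W[:,2]>.155)&(W[:,2]<.18)&(abs(W[:,0]-.505)<.03)&(abs(W[:,1]+.02)<.03)]
print(len(q),q.mean(0),q.min(0),q.max(0))
go((.505,-.0202,.119))
E
```

```text
[[-0.001, -0.953, -0.302, 0.08], [1.0, -0.001, -0.0, 0.0], [0.0, -0.302, 0.953, -0.158], [0.0, 0.0, 0.0, 1.0]] [[325.1, 0.0, 319.5], [0.0, 325.1, 201.4], [0.0, 0.0, 1.0]]
553 [ 0.5060139  -0.01976648  0.16335895] [ 0.496731   -0.02762849  0.15501063] [ 0.51297885 -0.01034962  0.16743429]
t 2.10 tcp [ 0.504  -0.0179  0.2064] dz-axes [[0.901, -0.435, -0.001], [-0.435, -0.901, -0.0], [-0.001, 0.0, -1.0]]
shift [0.002  0.0016 0.0874]
```

View pics/w1.png

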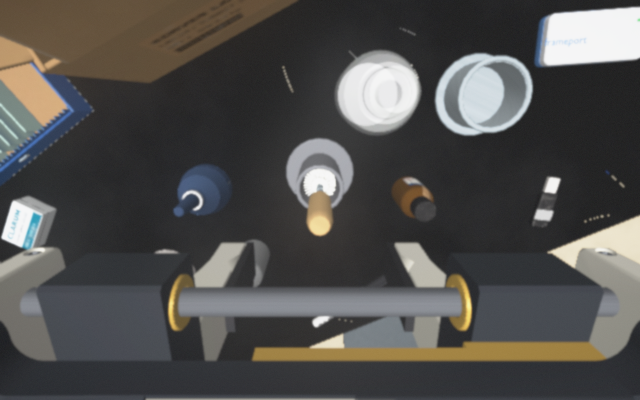

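The wrist view shows the handle (319,215) midway between the fingers, clear of the other items. I'll descend and grip.

Scaled: 0.087 m is 0.87, 0.002 m is 0.02.

send_path --steps '[[[0.02,0.015,0.3],[0,0,0]],[[0.02,0.015,0.6],[0,0,0]],[[0.02,0.015,0.8],[0,0,0]],[[0.02,0.015,0.87],[0,0,0]],[[0.02,0.015,0.87],[0,0,0]]]'

```text
time_s: 2.72
tool_pos: [0.5057, -0.0197, 0.12]
eef_rot: [3.063, -0.699, 0.001]
force: [1.0, -0.3, -1.1]
gripper_width: 0.0698
gripper_force: 0.0
```

send_path --steps '[[[0,0,0],[0,0,0]],[[0,0,0],[0,0,0]],[[0,0,0],[0,0,0]],[[0,0,0],[0,0,0]],[[0,0,0],[0,0,0]]]' --aperture 0.01

```text
time_s: 3.35
tool_pos: [0.5055, -0.0204, 0.1196]
eef_rot: [-3.062, 0.701, -0.0]
force: [0.4, -0.2, -1.1]
gripper_width: 0.0255
gripper_force: 0.0
```

send_path --steps '[[[0,0,0],[0,0,0]],[[0,0,0],[0,0,0]],[[0,0,-0.1],[0,0,0]],[[0,0,-0.2],[0,0,0]]]'

```text
time_s: 3.85
tool_pos: [0.5056, -0.0203, 0.1404]
eef_rot: [3.063, -0.7, 0.0]
force: [-0.0, 0.2, -0.8]
gripper_width: 0.0174
gripper_force: 30.0
```

```bash
python3 -c "
from h import *
go((.505,-.0202,.119))"
```

```text
t 3.85 tcp [ 0.5056 -0.0203  0.1404] dz-axes [[0.901, -0.435, 0.0], [-0.435, -0.901, -0.0], [0.0, -0.0, -1.0]]
shift [-0.0006  0.0002  0.0214]
```

send_path --steps '[[[0,0,-0.3],[0,0,0]],[[0,0,-0.7],[0,0,0]],[[0,0,-1.1],[0,0,0]],[[0,0,-1.3],[0,0,0]],[[0,0,-1.3],[0,0,0]]]'

```text
time_s: 4.47
tool_pos: [0.5063, -0.0201, 0.272]
eef_rot: [-3.06, 0.7, -0.006]
force: [-0.1, -0.2, -0.8]
gripper_width: 0.0171
gripper_force: 30.0
```

```bash
python3 - <<'E'
from h import *
go((.470,.2077,.265))
for n in("top","side"):
    d=manip.get_image(n);cv2.imwrite(f"pics/{n}1.png",d["image"]);P=cloud(d).reshape(-1,3)
    q=P[(abs(P[:,0]-.505)<.03)&(abs(P[:,1]+.02)<.03)&(P[:,2]>.12)]
    for lo in np.arange(.13,.29,.02):
        p=q[(q[:,2]>lo)&(q[:,2]<lo+.02)]
        if len(p): print(n,lo.round(2),len(p),p.mean(0).round(4),p.min(0).round(3))
E
```

```text
t 4.47 tcp [ 0.5063 -0.0201  0.272 ] dz-axes [[0.901, -0.435, 0.004], [-0.435, -0.901, 0.001], [0.003, -0.003, -1.0]]
shift [-0.1318 -0.1894  0.0071]
top 0.15 4 [ 0.4959 -0.0117  0.1664] [ 0.493 -0.014  0.163]
top 0.17 11 [ 0.4967 -0.0103  0.1799] [ 0.494 -0.014  0.17 ]
top 0.19 12 [ 0.4966 -0.0104  0.1996] [ 0.493 -0.016  0.19 ]
top 0.21 9 [ 0.4954 -0.0132  0.2134] [ 0.492 -0.016  0.21 ]
side 0.15 58 [ 0.5011 -0.0276  0.1648] [ 0.49  -0.036  0.159]
side 0.17 115 [ 0.5006 -0.0269  0.1801] [ 0.489 -0.037  0.17 ]
side 0.19 120 [ 0.5007 -0.0265  0.1999] [ 0.489 -0.036  0.19 ]
side 0.21 90 [ 0.5024 -0.0239  0.2152] [ 0.49  -0.037  0.21 ]
side 0.23 26 [ 0.5029 -0.0236  0.2391] [ 0.501 -0.026  0.23 ]
side 0.25 36 [ 0.5015 -0.0259  0.2574] [ 0.495 -0.03   0.25 ]
side 0.27 114 [ 0.494  -0.0408  0.2811] [ 0.483 -0.049  0.271]
```

```bash
python3 -c "
import cv2
a=cv2.imread('pics/side1.png')[90:240,240:400];cv2.imwrite('pics/s1c.png',cv2.resize(a,None,fx=4,fy=4,interpolation=2))"
```

```text
(no output)
```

View pics/s1c.png

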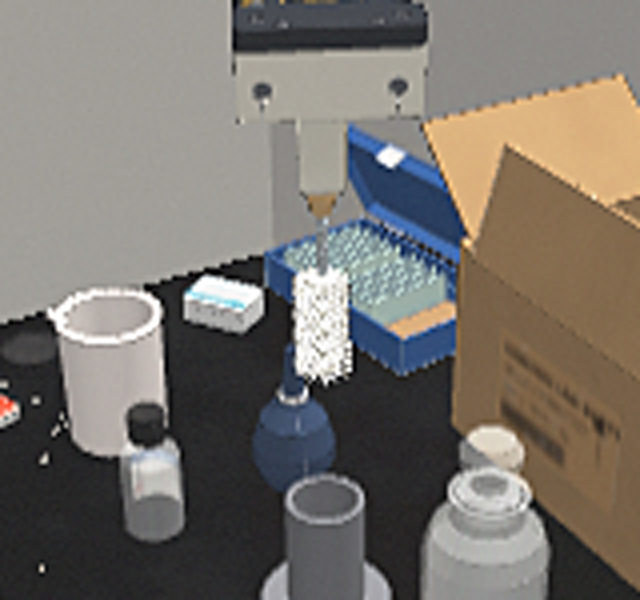

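The crop shows the brush hanging upright from the gripper with its lower end at about z 0.159, so TCP is 0.113 above the end. Carrying it to the beaker.

send_path --steps '[[[-0.3,-0.42,0],[0,0,0]],[[-0.6,-0.86,0],[0,0,0]],[[-0.9,-1.3,0],[0,0,0]],[[-1.15,-1.65,0],[0,0,0]],[[-1.32,-1.89,0],[0,0,0]]]'

```text
time_s: 5.2
tool_pos: [0.4677, 0.2087, 0.2683]
eef_rot: [3.061, -0.698, -0.002]
force: [0.4, -1.2, -0.8]
gripper_width: 0.0172
gripper_force: 30.0
```

send_path --steps '[[[0,0,0],[0,0,0]],[[0,0,0],[0,0,0]]]'

```text
time_s: 5.45
tool_pos: [0.4683, 0.2068, 0.2686]
eef_rot: [3.061, -0.7, -0.002]
force: [-0.6, -0.3, -0.3]
gripper_width: 0.0171
gripper_force: 30.0
```

```bash
python3 - <<'E'
from h import *
go((.470,.2077,.137))
d=manip.get_image("top");P=cloud(d)[195:255,195:260].reshape(-1,3)
q=P[(P[:,2]>.085)&(P[:,2]<.1)];print(circ(q[:,:2]),len(q),q.mean(0))
im=cv2.resize(d["image"][170:270,170:290],None,fx=3,fy=3,interpolation=2)
im2=cv2.resize(manip.get_image("side")["image"][100:220,210:330],None,fx=3,fy=3,interpolation=2)[:300]
d=manip.get_image("side");P=cloud(d).reshape(-1,3);q=P[(abs(P[:,0]-.47)<.03)&(abs(P[:,1]-.207)<.03)&(P[:,2]>.12)&(P[:,2]<.21)];print(q.mean(0),q.min(0),q.max(0))
cv2.imwrite("pics/b1.png",np.hstack([im,im2]))
E
```

```text
t 5.45 tcp [0.4683 0.2068 0.2686] dz-axes [[0.901, -0.434, -0.001], [-0.434, -0.901, -0.001], [-0.001, 0.002, -1.0]]
shift [ 0.0012 -0.0017  0.1316]
(array([0.47014924, 0.20658525]), np.float64(0.03269372835558155)) 50 [0.46608466 0.20684897 0.09046856]
[0.46483094 0.1988072  0.18484607] [0.45200926 0.1861656  0.15938873] [0.48260897 0.21711081 0.20940261]
```

View pics/b1.png

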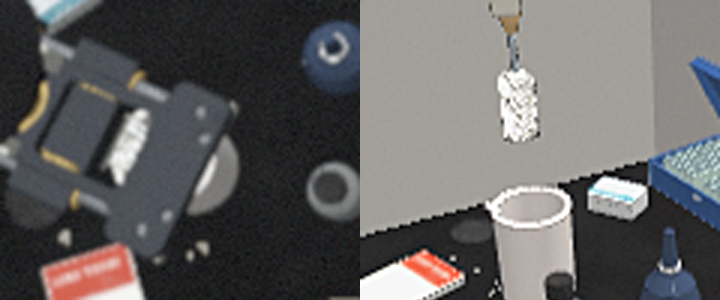

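Brush hangs above the beaker mouth: brush (518,100) over beaker (534,205) in the right-hand crop. Lower it in, then make the strokes.

send_path --steps '[[[0.01,-0.01,0.3],[0,0,0]],[[0.01,-0.01,0.6],[0,0,0]],[[0.01,-0.01,0.9],[0,0,0]],[[0.01,-0.01,1.2],[0,0,0]],[[0.01,-0.01,1.35],[0,0,0]]]'

```text
time_s: 6.22
tool_pos: [0.4697, 0.2066, 0.1332]
eef_rot: [3.061, -0.702, -0.002]
force: [0.5, -1.0, -1.0]
gripper_width: 0.0172
gripper_force: 30.0
```

send_path --steps '[[[0,0,0],[0,0,0]],[[0,0,0],[0,0,0]]]'

```text
time_s: 6.48
tool_pos: [0.4708, 0.2081, 0.1357]
eef_rot: [-3.061, 0.7, -0.002]
force: [1.5, 0.4, -0.1]
gripper_width: 0.0174
gripper_force: 30.0
```

send_path --steps '[[[0,0,-0.2],[0,0,0]],[[0,0,-0.4],[0,0,0]],[[0,0,-0.6],[0,0,0]],[[0,0,-0.6],[0,0,0]],[[0,0,-0.6],[0,0,0]]]'

```text
time_s: 7.1
tool_pos: [0.47, 0.2078, 0.1947]
eef_rot: [-3.062, 0.701, -0.0]
force: [0.5, -0.4, -1.3]
gripper_width: 0.0172
gripper_force: 30.0
```

```bash
python3 -c "
from h import *
go((.470,.2075,.133))
P=cloud(manip.get_image('side')).reshape(-1,3);q=P[(abs(P[:,0]-.47)<.03)&(abs(P[:,1]-.207)<.03)&(P[:,2]>.1)&(P[:,2]<.16)];print(q.min(0),q.max(0))"
```

```text
t 7.10 tcp [0.47   0.2078 0.1947] dz-axes [[0.9, -0.435, 0.0], [-0.435, -0.9, 0.001], [-0.0, -0.001, -1.0]]
shift [0.0001 0.0003 0.0617]
[0.45398727 0.18958709 0.10020262] [0.48370414 0.22178578 0.15976205]
```

Scaled: 0.02 m is 0.2, 0.062 m is 0.62.

send_path --steps '[[[0,0,0.2],[0,0,0]],[[0,0,0.4],[0,0,0]],[[0,0,0.6],[0,0,0]],[[0,0,0.62],[0,0,0]],[[0,0,0.62],[0,0,0]]]'

```text
time_s: 7.78
tool_pos: [0.4702, 0.2078, 0.1327]
eef_rot: [3.062, -0.7, -0.0]
force: [-0.3, 1.1, -0.7]
gripper_width: 0.0175
gripper_force: 30.0
```

send_path --steps '[[[0,0,-0.2],[0,0,0]],[[0,0,-0.4],[0,0,0]],[[0,0,-0.6],[0,0,0]],[[0,0,-0.6],[0,0,0]],[[0,0,-0.6],[0,0,0]]]'

```text
time_s: 8.4
tool_pos: [0.4699, 0.2077, 0.1925]
eef_rot: [-3.062, 0.701, 0.0]
force: [0.4, 0.8, -2.3]
gripper_width: 0.0174
gripper_force: 30.0
```

send_path --steps '[[[0,0,-0.3],[0,0,0]],[[0,0,-0.6],[0,0,0]],[[0,0,-0.9],[0,0,0]],[[0,0,-1],[0,0,0]],[[0,0,-1],[0,0,0]]]'

```text
time_s: 9.02
tool_pos: [0.4699, 0.2078, 0.292]
eef_rot: [-3.062, 0.701, 0.001]
force: [0.5, -0.3, -0.2]
gripper_width: 0.0176
gripper_force: 30.0
```

```bash
python3 -c "
from h import *
go((.507,-.2035,.295))"
```

```text
t 9.03 tcp [0.4699 0.2078 0.292 ] dz-axes [[0.9, -0.435, -0.0], [-0.435, -0.9, 0.0], [-0.0, 0.0, -1.0]]
shift [ 0.2122  0.3542 -0.003 ]
```

Scaled: 0.2 m is 2, 0.02 m is 0.2.

send_path --steps '[[[0.2,0.34,0],[0,0,0]],[[0.45,0.75,0],[0,0,0]],[[0.7,1.17,0],[0,0,0]],[[0.95,1.59,0],[0,0,0]],[[1.2,2,0],[0,0,0]]]'

```text
time_s: 9.65
tool_pos: [0.4904, -0.0261, 0.2908]
eef_rot: [3.062, -0.7, -0.004]
force: [0.9, 1.0, 0.0]
gripper_width: 0.0176
gripper_force: 30.0
```

send_path --steps '[[[0.25,0.42,0],[0,0,0]],[[0.5,0.84,0],[0,0,0]],[[0.75,1.25,0],[0,0,0]],[[0.88,1.47,0],[0,0,0]],[[0.92,1.54,0],[0,0,0]]]'

```text
time_s: 10.28
tool_pos: [0.5063, -0.2044, 0.2904]
eef_rot: [3.061, -0.704, -0.005]
force: [0.3, 0.1, 0.1]
gripper_width: 0.0171
gripper_force: 30.0
```

send_path --steps '[[[0,0,0],[0,0,0]],[[0,0,0],[0,0,0]]]'

```text
time_s: 10.52
tool_pos: [0.507, -0.2024, 0.2922]
eef_rot: [-3.063, 0.699, 0.001]
force: [-0.2, 0.7, -0.8]
gripper_width: 0.017
gripper_force: 30.0
```

```bash
python3 - <<'E'
from h import *
go((.507,-.2035,.179))
d=manip.get_image('side');P=cloud(d)
q=P[255:310,340:395].reshape(-1,3);q=q[(q[:,2]>.037)&(q[:,2]<.05)&(abs(q[:,0]-.507)<.045)&(abs(q[:,1]+.203)<.045)];print("pot",circ(q[:,:2]),len(q))
P=P.reshape(-1,3);q=P[(abs(P[:,0]-.507)<.04)&(abs(P[:,1]+.203)<.04)&(P[:,2]>.12)&(P[:,2]<.225)];print("brush",q.min(0),q.max(0))
E
```

```text
t 10.53 tcp [ 0.507  -0.2024  0.2922] dz-axes [[0.901, -0.434, -0.001], [-0.434, -0.901, 0.0], [-0.001, -0.0, -1.0]]
shift [0.0006 0.001  0.1132]
pot (array([ 0.50659413, -0.20487232]), np.float64(0.031191589528196687)) 351
brush [ 0.49122757 -0.21936743  0.18126032] [ 0.52087549 -0.19112697  0.22489351]
```

Scaled: 0.113 m is 1.13, 0.108 m is 1.08.

send_path --steps '[[[0,0.01,0.3],[0,0,0]],[[0,0.01,0.6],[0,0,0]],[[0,0.01,0.9],[0,0,0]],[[0,0.01,1.08],[0,0,0]],[[0,0.01,1.13],[0,0,0]]]'

```text
time_s: 11.2
tool_pos: [0.5062, -0.2032, 0.1787]
eef_rot: [3.063, -0.699, -0.003]
force: [0.0, -1.1, -0.2]
gripper_width: 0.0173
gripper_force: 30.0
```

send_path --steps '[[[0,0,0],[0,0,0]],[[0,0,0],[0,0,0]],[[0,0,0],[0,0,0]],[[0,0,0],[0,0,0]]]'

```text
time_s: 11.7
tool_pos: [0.5068, -0.2041, 0.18]
eef_rot: [-3.062, 0.701, -0.001]
force: [0.6, 0.0, -0.6]
gripper_width: 0.0176
gripper_force: 30.0
```

```bash
python3 - <<'E'
from h import *
go((.507,-.2035,.179))
d=manip.get_image('side');P=cloud(d).reshape(-1,3);q=P[(abs(P[:,0]-.507)<.02)&(abs(P[:,1]+.203)<.02)&(P[:,2]>.052)&(P[:,2]<.11)];print("brush",q.min(0),q.max(0))
a=cv2.resize(d["image"][150:310,200:400],None,fx=3.5,fy=3.5,interpolation=2);cv2.imwrite("pics/end.png",a)
E
```

```text
t 11.70 tcp [ 0.5068 -0.2041  0.18  ] dz-axes [[0.901, -0.435, 0.001], [-0.435, -0.901, -0.0], [0.001, -0.0, -1.0]]
shift [-0.0001 -0.0007  0.001 ]
brush [ 0.49011592 -0.22085475  0.06898094] [ 0.52025169 -0.19251012  0.1098369 ]
```

View pics/end.png

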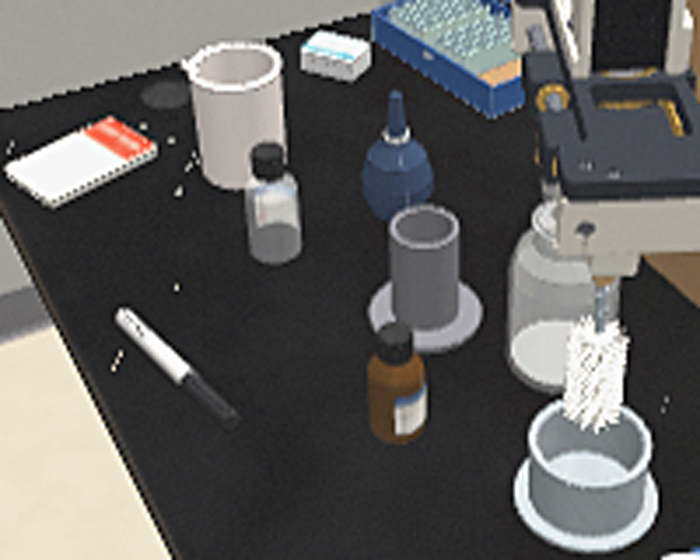

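The brush (597,375) hangs upright over the pot mouth (590,440), its lower end about 2 cm above the rim. Everything else is standing in its place, so I'm handing in.

```bash
python3 -c "
from plant import manip
print(manip.finish_job())"
```

```text
the job is handed in; nothing more can be done
None
```

The job is handed in: after two full strokes in the beaker, the gripper holds the brush upright and centred about 2 cm above the pot's rim, with everything else still standing; the hand-in call did not report a verdict.

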